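# Reject the unlabelled bottle through the flap of the captive reject bin

## Robot

A 6-joint arm with a two-finger parallel gripper is mounted at the origin on a cart in front of the work surface, level with it; the furniture and walls round the work are solid. World frame = base frame: x ahead of the robot, y to its left, z up, the work surface at z = 0. Lengths are in m, angles in rad, forces in N, time in s.
With the tool pointing down it reaches from about 0.25 to 0.725 m from the base axis. Payload 4 kg.
Tool frame: the origin (TCP) lies on the centre line of the jaws, within the pads' length; the fingertips stand 17 mm ahead of it and the grasp point (between the pads) lies 2 mm behind it; z points along the fingers, x is the direction in which the jaws open and shut, and the axes are right-handed (so a half turn about z gives the same grasp; the last joint's range is limited). The gripper opens to 85 mm and grips with 20 to 120 N. Pads are 22 mm wide; open, the fingers measure 114 mm over their backs; the gripper's body (76 mm by 85 mm) begins 54 mm behind the grasp point. The pads swing forward as they close: fully open they stand 13 mm farther back than shut.
Start: joints at [1.184, 0.241, 0.005, 1.335, 0, 1.571], TCP at [0.189, 0.463, 0.248] pointing down, gripper open.
Joint ranges: [-2.72, 2.72], [-1.05, 1.87], [-1.09, 1.28], [-1.99, 2.15], [-1.42, 1.44], [-3.14, 3.14]. Speed limits (rad/s): [2.79, 2.79, 3.14, 3.14, 3.14, 3.14].

## Interface

Orientations are given as a unit quaternion [x, y, z, w].
In Python, from workcell import bot gives the robot as it stands.
- The arm moves only by the tool jog_arm, never from a script. Its arguments are lists of equal length, an entry for each row: "jaw": the closure, from 0 (fully open) to 1 (shut); "linear": the shift along the tool's x, y, z in m, a list of three; "delta_rot": the turn, a rotation vector about the tool's x, y, z in degrees, a list of three. A call has exactly 8 rows; each row is the pose to reach, as a shift and turn from the pose commanded when the call began, along the tool's axes at that moment; what a row does not reach only later rows make up. A row lasts 1/12 s, in which the tool goes at most 41.7 mm and 7.16 degrees, less where a joint would pass 70% of its speed; a pose out of reach is approached as far as the arm can. A call with a gripper value outside its range is refused whole. The fingers move at their own pace and stop on an object; the grip force is fixed at half the most. Time passes only in rows, so rows that repeat a pose let the fingers close, or fill a call up. It gives the time, the measured TCP pose, the force and the opening at its end, in the units of the state.
- bot.get_obs(): the state, without advancing time (a new reading comes with each control period).
- bot.camera(name): name is "scene" or "top" or "wrist"; returns (picture, depth): 480x640x3 uint8, red, green, blue; 480x640 float32, m along the optical axis (not along the pixel's ray), 0 where there is no reading.
- bot.calibration(name): a dict with "fovy" (degrees; the focal length in pixels is half the picture's height over the tangent of half this angle, whatever the lens; pixels are square), "cx", "cy" (the principal point, pixels), "origin" and "orientation" of the camera in the world. Camera axes: x right, y down, z forward; pixel columns grow to the right and rows downward; lengths in m; the calibration is good to about 2 mm. A picture is of the moment at which its call begins: read the wrist's pose just before it. calibration takes no time and is no camera call; for the wrist camera it gives the pose at the moment of the call.
- bot.job_done(): hands the job in, once; it reports no verdict.
The state is a dict: "clock": time; "joint_pos": joint angles; "joint_vel": joint speeds; "tau": joint torques, N m; "eef_pos": TCP position; "tool_rot": TCP orientation; "ft_force": force on the tool from outside, world axes, zero at the start; "ft_torque": the same for the moment, N m; "grip_width": finger opening in m.
Only numpy, scipy, OpenCV 4.12 (cv2) and the standard library are available. Lean on these libraries where they do the work, as an engineer would, in place of code of your own. Each camera call takes 0.05 s, during which the arm holds its last target.

## Task

Two sampled bottles lie on the inspection rails of the red reject bin, one with a label and one without. Push the bottle that has no label with your fingertips along its rails, neck first through the flap in front of it, until it slides down into the bin by itself; then draw the fingers back out so that the flap hangs shut again. Only push it, gently and without bumping into the bin, never grip or lift it, and leave the labelled bottle, the loose cap and the pen where they are.

Things in the scene. Friction and masses are not known exactly. Their poses are not given: they have to be found in the camera images.
- reject_bin: Fixed red reject bin with two bottle lanes. Origin on the table under the middle of its upright front (the flap plane); x = feed direction along the lanes into the bin (about world +y), y across the lanes (about towards the robot), z up. Case with clear lid: x 0 to 256, y -99 to 99 mm, flat top at z = 206 mm. Lanes at y = +48 (near) and -48 mm (far). A 30 degree slide inside leads down
- near_rails (a point): Outer end of the near lane, midway between its two level round steel bars, at the height of their tops (z = 120 mm): bin x = -254, y = +48 mm. Bars 10 mm thick, 40 mm apart (centres), open between and at this end (cross bars below, tops at z = 110 mm); they run through the mouth and curve down inside to the slide. Slippery: a bottle slides with about 1 N, coasts a little; its axis lies at z = 141 mm
- far_rails (a point): The same point of the far lane, which is built alike: bin x = -254, y = -48 mm
- near_mouth (a point): Middle of the near lane's mouth in the flap plane (bin x = 0, y = +48 mm), at the height of the bars' tops. Mouth 70 mm wide, up to a hinge tube (8 mm thick, centre z = 191 mm). A bottle slides off by itself only when its base is about 0 to 12 mm past this plane, so fingertips follow it in under the tube: leaning 25 degrees, tips ahead, at axis height they get 18 mm in untouched
- far_mouth (a point): The same point of the far lane's mouth (bin x = 0, y = -48 mm)
- bottle_reject: The bottle WITHOUT a label: filled clear bottle with beige contents and yellow cap, 54 to 55 mm diameter, 166 mm long, 0.33 kg, lying in one of the two lanes (near or far, varies) with its cap towards the flap. Origin at the centre of its flat base; its own z axis runs along the bottle from base to cap. Its base starts 178 to 218 mm before the flap plane
- bottle_good: The same kind of bottle WITH a yellow label, lying in the other lane; it must stay there
- flap_near (a joint): Angle of the near lane's flap (rad): 0 = shut, grows to 1.5 as its lower edge swings inwards (bin +x) and up. Clear plate 69 mm wide, 67 mm high with a yellow lower edge, hung from its upper edge, 60 g; its own weight shuts it within about 1 s
- flap_far (a joint): The same for the far lane's flap
- loose_cap: Bystander: yellow screw cap on the table, 29 mm diameter, 17 mm high; origin at its underside
- pen_blue: Bystander: blue pen on the table, 145 mm long; origin under its middle

How it is judged:
By the outcome, as a careful person would: the job done as asked, in the order asked, and still so for the second after the job is handed in, with the robot touching nothing.
It also fails if it takes over 43 s, if anything falls off the work surface, if the arm or the gripper's body presses on something with over 40 N, if the wrist force passes 120 N, or if a joint passes its speed limit or range.

## Working session

There is one attempt and no reset: what is moved stays moved. The work goes in short steps, Python scripts to look and compute and a tool call to move; the robot and the scene stay as the last step left them, time stands still between calls to the robot, and variables do not carry over. Pictures are saved under pics/ and viewed, and the job is handed in when it is done.

Besides the shell and the picture viewer there is one more tool, called as name(argument=value, ...) on one line, values as JSON. jog_arm: Moves the arm, as the interface text tells. Its arguments: {"type":"object","properties":{"jaw":{"type":"array","items":{"type":"number"}},"linear":{"type":"array","items":{"type":"array","items":{"type":"number"}}},"delta_rot":{"type":"array","items":{"type":"array","items":{"type":"number"}}}},"required":["jaw","linear","delta_rot"]}

```bash
mkdir -p pics; ls; python3 - <<'E'
from workcell import bot
import cv2,numpy as np
for n in ["scene","top"]:
    c=bot.calibration(n);print(n,c)
    p,d=bot.camera(n);cv2.imwrite(f"pics/{n}0.png",p[:,:,::-1]);np.save(f"pics/{n}0d.npy",d)
o=bot.get_obs();print(o)
E
```

```text
pics
scene {'fovy': 51.78073259784004, 'cx': 311.2788738491017, 'cy': 244.60937591456968, 'origin': array([-0.05931854, -0.72935454,  0.67531053]), 'orientation': array([ 0.80993343, -0.32574471,  0.18476686, -0.4513972 ])}
top {'fovy': 53.0614262809305, 'cx': 319.6636475136451, 'cy': 235.42358805749777, 'origin': array([ 0.29869487, -0.08301589,  1.13847896]), 'orientation': array([-0.65092248,  0.74998352, -0.08862941,  0.07726243])}
{'clock': 0.1, 'joint_pos': array([ 1.18396900e+00,  2.41362977e-01,  3.84397985e-03,  1.33519572e+00,
       -3.06726964e-05,  1.57081047e+00]), 'joint_vel': array([-0.00107982,  0.00012524,  0.00395283, -0.00085308,  0.00086985,
        0.00057907]), 'tau': array([ 5.45968251e-04, -3.73137331e+01,  2.53010273e+01,  1.08490352e-02,
       -5.53383916e-05,  1.87609390e-05]), 'eef_pos': array([0.18843084, 0.46255284, 0.24748358]), 'tool_rot': array([ 8.29838501e-01,  5.58002816e-01, -7.87412795e-04,  5.47972215e-04]), 'ft_force': array([-0.08352824, -0.79773552, -0.45260347]), 'ft_torque': array([ 0.02602598, -0.05109015,  0.00846378]), 'grip_width': 0.08528697005354262}
```

View pics/scene0.png

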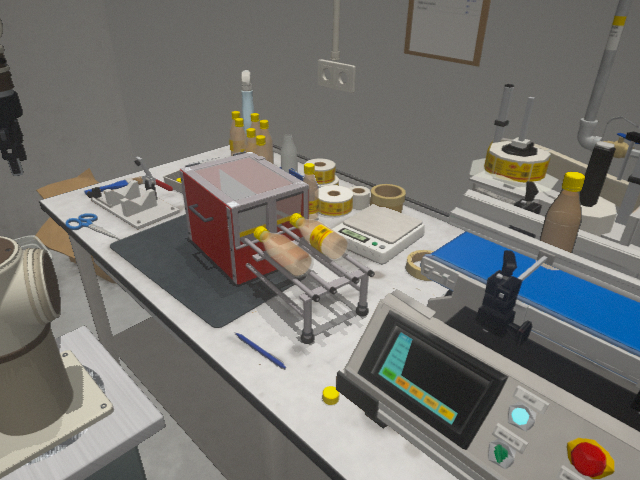

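View pics/top0.png

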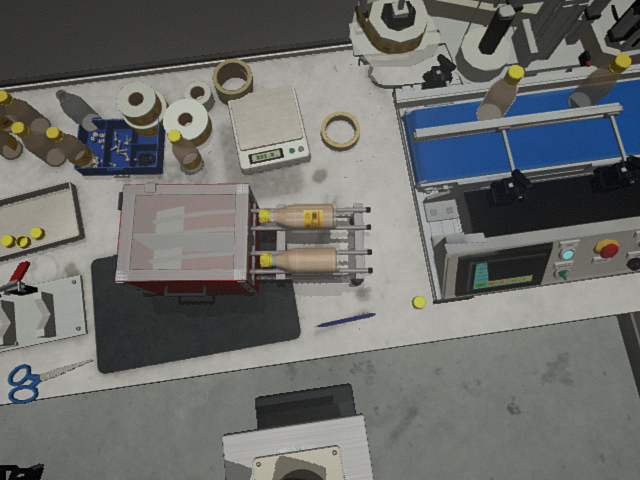

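The reject bottle (no label) is in the near lane: its base is at about (336,260) in the top view. The labelled one is in the far lane at about (333,216). The rail ends are at about x=370, the cap at (419,302) and the pen around (346,320).

```bash
cat > h.py <<'E'
import numpy as np
from scipy.spatial.transform import Rotation as R
def ray(c,u,v):
    f=240/np.tan(np.radians(c['fovy']/2))
    d=np.array([(u-c['cx'])/f,(v-c['cy'])/f,1.0])
    return np.array(c['origin']),R.from_quat(c['orientation']).apply(d)
def onz(c,u,v,z):
    o,d=ray(c,u,v); return o+d*(z-o[2])/d[2]
def proj(c,p):
    f=240/np.tan(np.radians(c['fovy']/2))
    q=R.from_quat(c['orientation']).inv().apply(np.asarray(p)-c['origin'])
    return q[...,0]/q[...,2]*f+c['cx'],q[...,1]/q[...,2]*f+c['cy']
E
python3 - <<'E'
import cv2
p=cv2.imread('pics/top0.png');cv2.imwrite('pics/topc.png',cv2.resize(p[170:310,230:390],None,fx=5,fy=4.2857,interpolation=cv2.INTER_CUBIC)[:600])
cv2.imwrite('pics/topb.png',cv2.resize(p[170:310,100:280],None,fx=4,fy=4,interpolation=cv2.INTER_CUBIC))
s=cv2.imread('pics/scene0.png');cv2.imwrite('pics/scc.png',cv2.resize(s[190:350,180:390],None,fx=3.5,fy=3.5,interpolation=cv2.INTER_CUBIC))
E
```

```text
(no output)
```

View pics/topc.png

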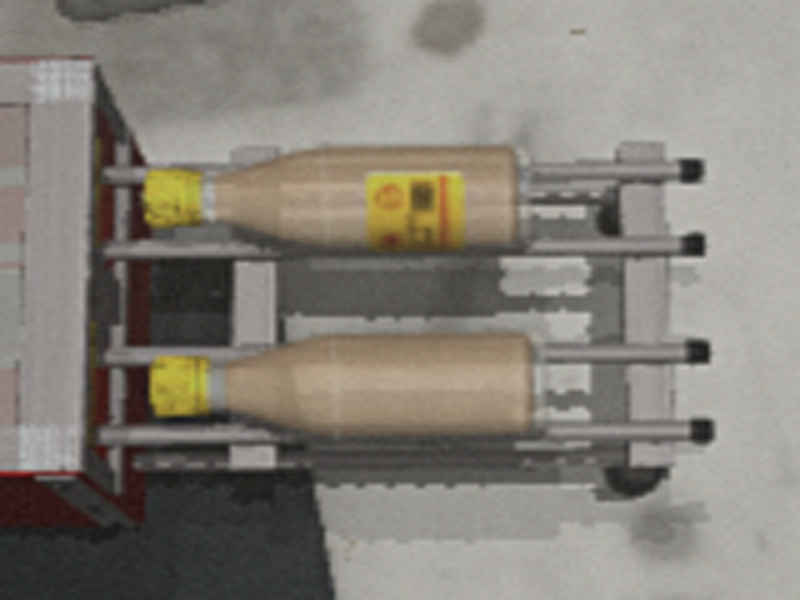

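View pics/topb.png

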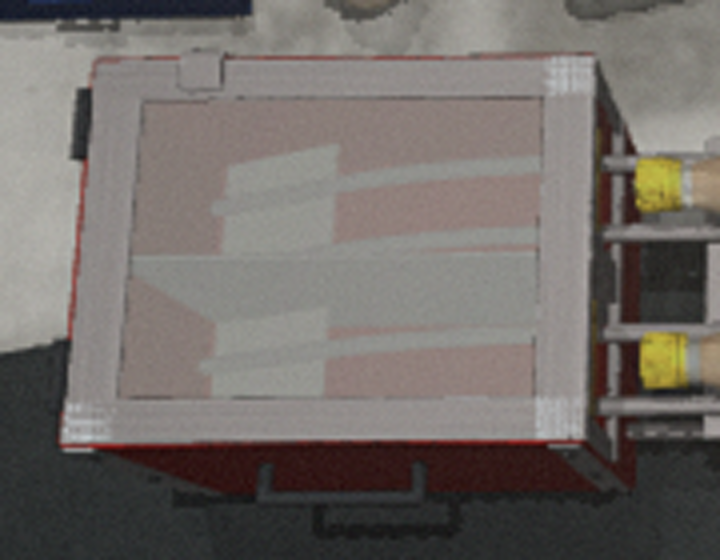

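View pics/scc.png

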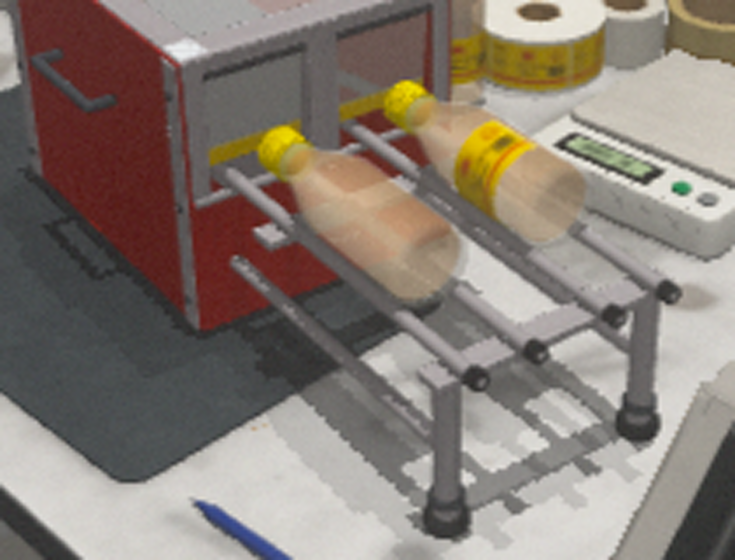

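```bash
python3 - <<'E'
from h import *
from workcell import bot
c=bot.calibration('top')
C=lambda U,V:((U+.5)/5-.5+230,(V+.5)/(600/140)-.5+170)
B=lambda U,V:((U+.5)/4-.5+100,(V+.5)/4-.5+170)
L=[onz(c,*B(*q),.206) for q in [(594,55),(586,441),(93,60),(62,446)]]
P=[onz(c,*C(*q),.116) for q in [(705,169),(706,244),(711,351),(714,431)]]
for q in L+P: print(q.round(4))
print('front w',np.linalg.norm(L[0]-L[1]),'depth',np.linalg.norm(L[0]-L[2]),np.linalg.norm(L[1]-L[3]))
for i in range(3):print('sp',np.linalg.norm(P[i+1]-P[i]))
# fit 2D rigid
bx=np.array([[0,-.099],[0,.099],[.256,-.099],[.256,.099],[-.254,-.068],[-.254,-.028],[-.254,.028],[-.254,.068]])
w=np.array([q[:2] for q in L+P])
# bin: x feed ~ +y world ; y toward robot ~ -x world : rotation by ~+90deg
a=bx-bx.mean(0);b=w-w.mean(0)
th=np.arctan2((a[:,0]*b[:,1]-a[:,1]*b[:,0]).sum(),(a*b).sum())
M=np.array([[np.cos(th),-np.sin(th)],[np.sin(th),np.cos(th)]])
t=w.mean(0)-M@bx.mean(0)
print('th',np.degrees(th),'t',t);print('res mm',((w-bx@M.T-t)*1e3).round(1))
toB=lambda p:M.T@(p[:2]-t)
for z in(.12,.141,.168):
  for q in [(545,385),(527,200),(150,385),(145,198)]: print(z,q,(toB(onz(c,*C(*q),z))*1e3).round(1))
np.savez('bin.npz',M=M,t=t,th=th)
cs=bot.calibration('scene')
S=lambda U,V:((U+.5)/3.5-.5+180,(V+.5)/3.5-.5+190)
# check: scene proj of rail end near outer
for y,z in((.068,.115),(.028,.115),(-.028,.115),(-.068,.115)):
  p=np.r_[M@[-.254,y]+t,z];u,v=proj(cs,p);print('scene crop',((u-180)*3.5,(v-190)*3.5))
for q in((462,245),(585,190)):
  print(toB(onz(cs,*S(*q),.141))*1e3)
o=bot.get_obs();print(R.from_quat(o['tool_rot']).as_matrix().round(3))
E
```

```text
[0.6497 0.0156 0.206 ]
[0.4524 0.0406 0.206 ]
[0.6831 0.2698 0.206 ]
[0.4859 0.2939 0.206 ]
[ 0.5855 -0.2373  0.116 ]
[ 0.5459 -0.2311  0.116 ]
[ 0.4904 -0.224   0.116 ]
[ 0.4498 -0.2185  0.116 ]
front w 0.19889160935437636 depth 0.25636594997144596 0.25549964203818426
sp 0.04007377254553025
sp 0.055968941591717315
sp 0.04094606298478374
th 82.58673537965458 t [0.55096427 0.02610304]
res mm [[ 0.5  2.3]
 [-0.4  1.7]
 [ 0.9  2.6]
 [ 0.1  1.2]
 [-0.1 -2.7]
 [-0.  -1.7]
 [-0.  -1.8]
 [-0.9 -1.5]]
0.12 (545, 385) [-183.3   45.2]
0.12 (527, 200) [-177.4  -51.4]
0.12 (150, 385) [-13.2  43.2]
0.12 (145, 198) [ -9.3 -54.5]
0.141 (545, 385) [-182.4   49.1]
0.141 (527, 200) [-176.6  -45.5]
0.141 (150, 385) [-15.8  47.1]
0.141 (145, 198) [-12.  -48.5]
0.168 (545, 385) [-181.2   54.2]
0.168 (527, 200) [-175.6  -37.9]
0.168 (150, 385) [-19.2  52.2]
0.168 (145, 198) [-15.5 -40.8]
scene crop (np.float64(475.20688280862225), np.float64(378.1267692992946))
scene crop (np.float64(534.6587901856316), np.float64(351.0360058390571))
scene crop (np.float64(613.6422161667159), np.float64(315.0452125249949))
scene crop (np.float64(667.2387197170095), np.float64(290.6226117366091))
[-178.1085206    21.26536601]
[-173.52949603  -72.64909778]
[[ 0.377  0.926 -0.001]
 [ 0.926 -0.377 -0.002]
 [-0.002  0.    -1.   ]]
```

```bash
cat >> h.py <<'E'
B=np.load('bin.npz'); M=B['M']; feed=np.r_[M[:,0],0]; yb=np.r_[M[:,1],0]
T0=np.r_[B['t'],0]+0.002*feed     # flap plane from the lid corners
def pt(x,y,z): return T0+feed*x+yb*y+np.array([0,0,z])
def inbin(p): q=np.asarray(p)-T0; return np.array([q@feed,q@yb,q[2]])
def pose(lead,lean=25,tip=.017,half=.011):
    a=np.radians(lean)
    z=np.sin(a)*feed-np.cos(a)*np.array([0,0,1]); x=-yb; y=np.cross(z,x)
    Rm=np.c_[x,y,z]
    return lead-tip*z+half*y, Rm      # -y is the front
def delta(o,P,Rm):
    R0=R.from_quat(o['tool_rot']); 
    return R0.inv().apply(P-o['eef_pos'])*1e3,(R0.inv()*R.from_matrix(Rm)).as_rotvec(degrees=True)
E
python3 - <<'E'
from h import *
from workcell import bot
o=bot.get_obs()
cw=bot.calibration('wrist');R0=R.from_quat(o['tool_rot'])
print('cam in tool',R0.inv().apply(cw['origin']-o['eef_pos']).round(3),(R0.inv()*R.from_quat(cw['orientation'])).as_matrix().round(2))
for lead in (pt(-.27,.048,.30),pt(-.235,.048,.141)):
    P,Rm=pose(lead); print(P.round(4),*[v.round(1) for v in delta(o,P,Rm)])
E
```

```text
cam in tool [-0.001 -0.076 -0.126] [[ 1.    0.    0.  ]
 [-0.    0.96  0.29]
 [-0.   -0.29  0.96]]
[ 0.4666 -0.2505  0.3108] [-555.5  526.6  -62.2] [21.4 16.5 74. ]
[ 0.4711 -0.2158  0.1518] [-521.4  517.7   96.7] [21.4 16.5 74. ]
```

jog_arm(jaw=[1, 1, 1, 1, 1, 1, 1, 1], linear=[[-0.01, 0.01, -0.015], [-0.03, 0.03, -0.03], [-0.055, 0.053, -0.045], [-0.08, 0.076, -0.06], [-0.105, 0.1, -0.07], [-0.13, 0.123, -0.075], [-0.155, 0.147, -0.08], [-0.18, 0.17, -0.08]], delta_rot=[[0, 0, 2], [0, 0, 5], [0, 0, 9], [0, 0, 13], [0, 0, 17], [0, 0, 21], [0, 0, 25], [0, 0, 29]])

```text
clock: 0.77
eef_pos: [0.2785, 0.2309, 0.3291]
tool_rot: [0.944, 0.331, 0.001, -0.0]
ft_force: [0.9, -0.4, -0.6]
grip_width: 0.0001
```

```bash
python3 - <<'E'
from h import *
from workcell import bot
o=bot.get_obs();print(o['eef_pos'],o['joint_pos'],o['grip_width'],o['ft_force'])
P,Rm=pose(pt(-.27,.048,.30)); print(*[v.round(1) for v in delta(o,P,Rm)])
E
```

```text
[0.27854159 0.23087487 0.32906625] [ 6.92245345e-01 -6.08250919e-02 -1.22455352e-01  1.50756244e+00
 -1.85306506e-04  1.58799381e+00] 8.782045233733207e-05 [ 0.91210188 -0.39801156 -0.58178778]
[-154.   493.3   18.1] [23.6 10.  45.4]
```

jog_arm(jaw=[1, 1, 1, 1, 1, 1, 1, 1], linear=[[-0.01, 0.03, 0], [-0.02, 0.062, 0], [-0.03, 0.094, 0], [-0.04, 0.126, 0], [-0.05, 0.158, 0], [-0.06, 0.19, 0], [-0.07, 0.222, 0], [-0.08, 0.25, 0]], delta_rot=[[1, 0.5, 3], [3, 1, 6], [5, 2, 9], [7, 3, 12], [9, 4, 16], [10, 4, 19], [11, 5, 22], [12, 5, 24]])

```text
clock: 1.43
eef_pos: [0.3726, -0.0149, 0.3282]
tool_rot: [0.986, 0.125, 0.007, -0.113]
ft_force: [0.4, 1.5, 0.3]
grip_width: 0.0003
```

```bash
python3 - <<'E'
from h import *
from workcell import bot
o=bot.get_obs();print(o['eef_pos'],o['joint_pos'],o['grip_width'],o['ft_force'])
P,Rm=pose(pt(-.27,.048,.28)); print(*[v.round(1) for v in delta(o,P,Rm)])
E
```

```text
[ 0.37259869 -0.01485799  0.3281682 ] [-2.06366853e-01  1.54034479e-03 -8.38568327e-02  1.54754623e+00
  2.17432348e-01  1.10442340e+00] 0.00033850513619473806 [0.41374035 1.5303322  0.30082446]
[ 31.5 253.9 -17.6] [11.7  4.8 21.3]
```

jog_arm(jaw=[1, 1, 1, 1, 1, 1, 1, 1], linear=[[0.005, 0.035, 0], [0.01, 0.075, -0.003], [0.015, 0.115, -0.006], [0.02, 0.155, -0.01], [0.025, 0.195, -0.014], [0.029, 0.225, -0.016], [0.0315, 0.254, -0.0176], [0.0315, 0.254, -0.0176]], delta_rot=[[1.7, 0.7, 3], [3.4, 1.4, 6], [5, 2, 9], [6.7, 2.7, 12], [8.4, 3.4, 15], [10, 4.1, 18], [11.7, 4.8, 21.3], [11.7, 4.8, 21.3]])

```text
clock: 2.1
eef_pos: [0.4677, -0.2532, 0.2859]
tool_rot: [0.974, -0.065, 0.011, -0.217]
ft_force: [-1.5, 0.4, -1.3]
grip_width: 0.0001
```

```bash
python3 - <<'E'
from h import *
from workcell import bot
import cv2
o=bot.get_obs();print(o['eef_pos'],o['joint_pos'],o['grip_width'],o['ft_force'])
P,Rm=pose(pt(-.235,.048,.141)); print(*[v.round(1) for v in delta(o,P,Rm)])
for n in('wrist','top'):
    p,d=bot.camera(n);cv2.imwrite(f'pics/{n}1.png',p[:,:,::-1])
c=bot.calibration('wrist')
R0=R.from_quat(o['tool_rot'])
for q in((0,-.011,.017),(0,.011,.017)): print('tip px',proj(c,o['eef_pos']+R0.apply(q)),proj(bot.calibration('top'),o['eef_pos']+R0.apply(q)))
for x in (-.254,-.184): print(proj(c,pt(x,.048,.141)))
print('hinge',proj(c,pt(0,.048,.191)))
E
```

```text
[ 0.46766646 -0.25315509  0.28590901] [-0.68982312  0.46833821  0.35259564  1.70287531  0.36531375  0.96876237] 5.754512371232383e-05 [-1.47330565  0.38980537 -1.29919634]
[ -0.7  23.  137.4] [-0.1  0.2 -0.3]
tip px (np.float64(324.04489787102426), np.float64(298.4210121603217)) (np.float64(389.24348626756074), np.float64(244.0470695562661))
tip px (np.float64(323.54040405947075), np.float64(345.7240117062867)) (np.float64(399.260342260596), np.float64(245.07048748903142))
(np.float64(320.3735202774843), np.float64(272.5973387312856))
(np.float64(320.500091427608), np.float64(183.05263957072694))
hinge (np.float64(320.92630785708815), np.float64(-84.07118360870965))
```

View pics/wrist1.png

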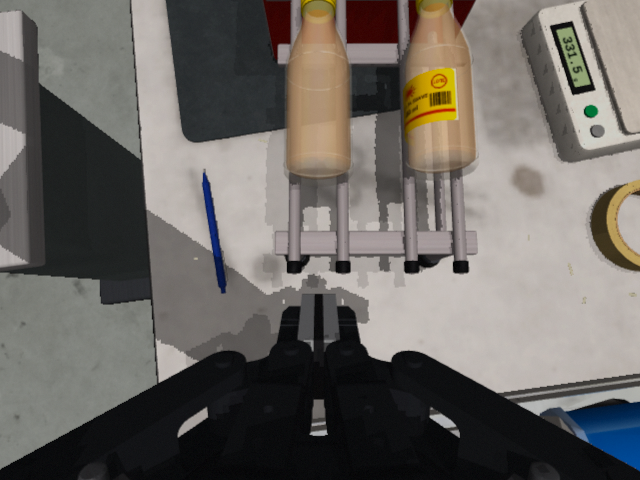

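View pics/top1.png

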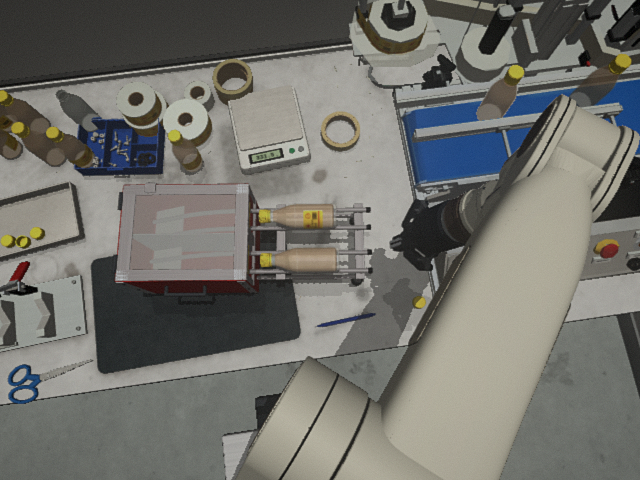

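The wrist view shows the shut fingertips at (319,293), in line with the near rails (ends at 293 and 343) and the bottle base (319,177). The path down behind the base is clear, so I'm lowering.

jog_arm(jaw=[1, 1, 1, 1, 1, 1, 1, 1], linear=[[0, 0.003, 0.015], [0, 0.007, 0.04], [0, 0.011, 0.065], [0, 0.015, 0.09], [0, 0.019, 0.11], [0, 0.022, 0.128], [0, 0.023, 0.137], [0, 0.023, 0.137]], delta_rot=[[0, 0, 0], [0, 0, 0], [0, 0, 0], [0, 0, 0], [0, 0, 0], [0, 0, 0], [0, 0, 0], [0, 0, 0]])

```text
clock: 2.87
eef_pos: [0.471, -0.2089, 0.1563]
tool_rot: [0.974, -0.06, 0.012, -0.217]
ft_force: [-0.4, 0.6, -0.3]
grip_width: -0.0
```

```bash
cat > st.py <<'E'
from h import *
from workcell import bot
import cv2,sys
o=bot.get_obs();R0=R.from_quat(o['tool_rot'])
print('t',o['clock'],'F bin',[round(float(o['ft_force']@a),2) for a in(feed,yb,[0,0,1])])
lead=o['eef_pos']+R0.apply([0,-.011,.017]);print('lead bin mm',(inbin(lead)*1e3).round(1))
P,Rm=pose(pt(.01,.048,.141)); print('to x=10:',*[v.round(1) for v in delta(o,P,Rm)], 'feed dir in tool',R0.inv().apply(feed).round(3))
for a in sys.argv[1:]:
    n,f=a.split(':');p,d=bot.camera(n);p=p[:,:,::-1]
    if n=='top':p=cv2.resize(p[150:330,90:410],None,fx=2.5,fy=2.5,interpolation=cv2.INTER_CUBIC)
    if n=='scene':p=cv2.resize(p[130:370,150:470],None,fx=2.5,fy=2.5,interpolation=cv2.INTER_CUBIC)
    cv2.imwrite(f'pics/{f}.png',p)
E
python3 st.py wrist:w2 scene:s2
```

```text
t 2.8667 F bin [0.5, 0.46, -0.31]
lead bin mm [-228.2   49.1  145.5]
to x=10: [   2.5 -213.8  105. ] [-0.1  0.3  0.3] feed dir in tool [ 0.006 -0.906  0.424]
```

View pics/w2.png

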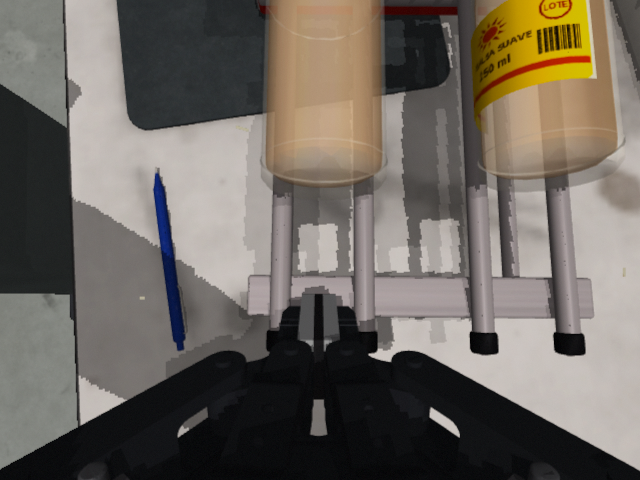

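View pics/s2.png

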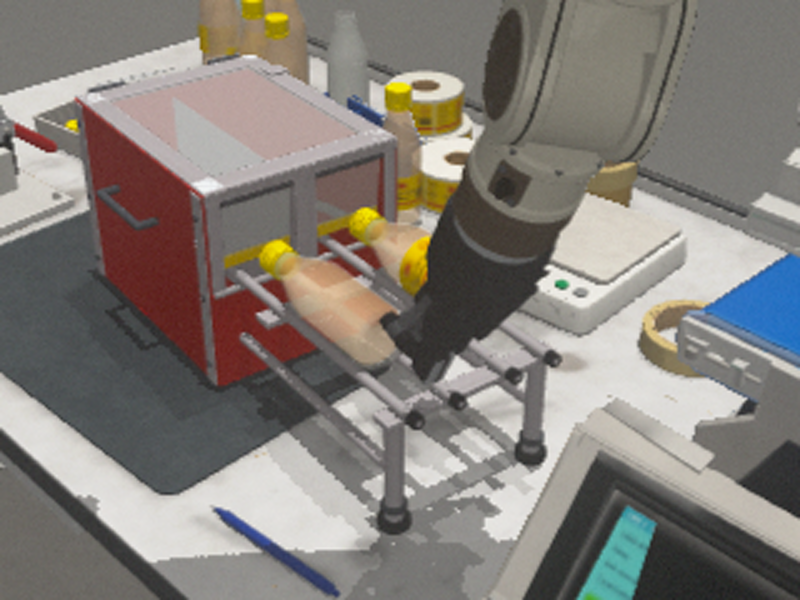

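```bash
python3 st.py
```

```text
t 2.9667 F bin [-0.65, -0.27, 0.16]
lead bin mm [-229.8   47.4  147.5]
to x=10: [   0.6 -214.7  107.1] [0.  0.1 0.3] feed dir in tool [ 0.005 -0.907  0.422]
```

jog_arm(jaw=[1, 1, 1, 1, 1, 1, 1, 1], linear=[[0, -0.004, 0.003], [0, -0.009, 0.006], [0, -0.014, 0.01], [0, -0.019, 0.013], [0, -0.023, 0.016], [0, -0.025, 0.017], [0, -0.025, 0.017], [0, -0.025, 0.017]], delta_rot=[[0, 0, 0], [0, 0, 0], [0, 0, 0], [0, 0, 0], [0, 0, 0], [0, 0, 0], [0, 0, 0], [0, 0, 0]])

```text
clock: 3.63
eef_pos: [0.4759, -0.1816, 0.1523]
tool_rot: [0.974, -0.061, 0.013, -0.216]
ft_force: [-0.3, 0.3, -0.9]
grip_width: -0.0004
```

```bash
python3 st.py wrist:w3; python3 -c "
from workcell import bot
print(bot.get_obs()['joint_vel'])"; python3 st.py
```

```text
t 3.6333 F bin [0.25, 0.32, -0.86]
lead bin mm [-200.5   47.7  141.5]
to x=10: [   0.5 -190.6   89.4] [0.  0.1 0.2] feed dir in tool [ 0.004 -0.906  0.422]
[-0.0031108   0.00139639  0.00424032  0.00060698  0.00143325 -0.00104054]
t 3.6833 F bin [-0.1, 0.19, -0.69]
lead bin mm [-200.7   47.6  141.5]
to x=10: [   0.4 -190.8   89.4] [0.  0.1 0.2] feed dir in tool [ 0.004 -0.907  0.422]
```

View pics/w3.png

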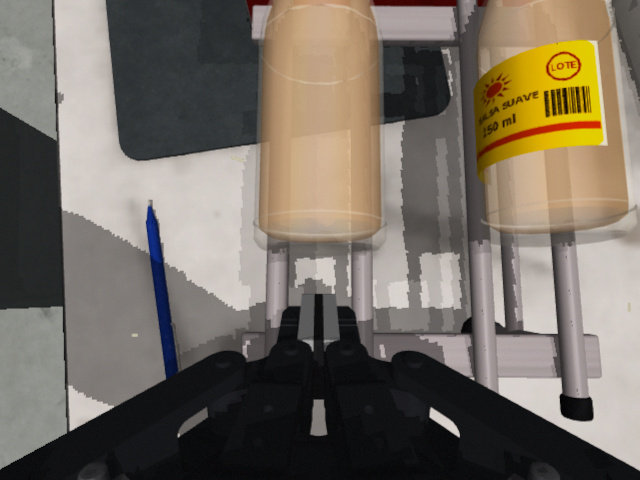

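jog_arm(jaw=[1, 1, 1, 1, 1, 1, 1, 1], linear=[[0, -0.003, 0.0014], [0, -0.006, 0.0028], [0, -0.009, 0.0042], [0, -0.012, 0.0056], [0, -0.015, 0.007], [0, -0.018, 0.0084], [0, -0.021, 0.0098], [0, -0.024, 0.0112]], delta_rot=[[0, 0, 0], [0, 0, 0], [0, 0, 0], [0, 0, 0], [0, 0, 0], [0, 0, 0], [0, 0, 0], [0, 0, 0]])

```text
clock: 4.35
eef_pos: [0.4792, -0.1551, 0.1523]
tool_rot: [0.974, -0.061, 0.014, -0.216]
ft_force: [-0.0, -0.3, -0.5]
grip_width: -0.0002
```

```bash
python3 st.py wrist:w4
```

```text
t 4.35 F bin [-0.31, 0.0, -0.5]
lead bin mm [-173.8   47.8  141.5]
to x=10: [   0.4 -166.4   78.1] [0.  0.1 0.2] feed dir in tool [ 0.004 -0.906  0.422]
```

View pics/w4.png

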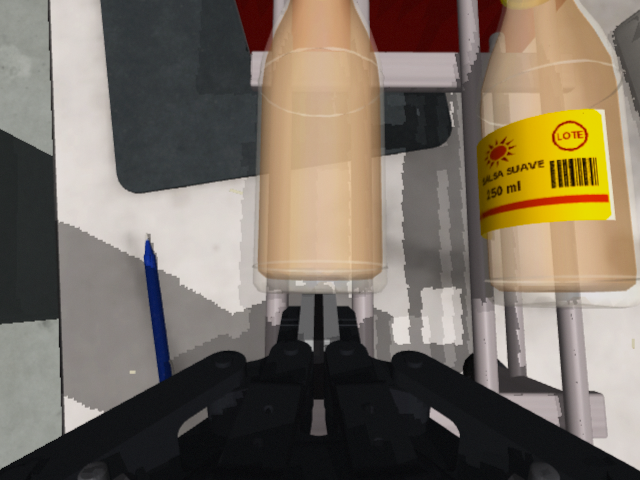

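The fingers now touch the base (about 293) and have moved it about 10 mm relative to the labelled bottle. The bottle is straight, so I'm carrying on.

jog_arm(jaw=[1, 1, 1, 1, 1, 1, 1, 1], linear=[[0, -0.0035, 0.0016], [0, -0.0075, 0.0035], [0, -0.012, 0.0056], [0, -0.0165, 0.0077], [0, -0.021, 0.0098], [0, -0.0255, 0.012], [0, -0.03, 0.0141], [0, -0.0345, 0.0162]], delta_rot=[[0, 0, 0], [0, 0, 0], [0, 0, 0], [0, 0, 0], [0, 0, 0], [0, 0, 0], [0, 0, 0], [0, 0, 0]])

```text
clock: 5.07
eef_pos: [0.4841, -0.1172, 0.1522]
tool_rot: [0.974, -0.061, 0.014, -0.216]
ft_force: [-0.3, -0.2, -0.2]
grip_width: -0.0
```

```bash
python3 st.py
```

```text
t 5.0667 F bin [-0.27, 0.22, -0.19]
lead bin mm [-135.6   47.9  141.4]
to x=10: [   0.4 -131.8   61.9] [0.  0.1 0.2] feed dir in tool [ 0.004 -0.906  0.422]
```

jog_arm(jaw=[1, 1, 1, 1, 1, 1, 1, 1], linear=[[0, -0.0045, 0.0021], [0, -0.009, 0.0042], [0, -0.0135, 0.0063], [0, -0.018, 0.0084], [0, -0.0225, 0.0105], [0, -0.027, 0.0126], [0, -0.0315, 0.0147], [0, -0.036, 0.0168]], delta_rot=[[0, 0, 0], [0, 0, 0], [0, 0, 0], [0, 0, 0], [0, 0, 0], [0, 0, 0], [0, 0, 0], [0, 0, 0]])

```text
clock: 5.73
eef_pos: [0.489, -0.0777, 0.1521]
tool_rot: [0.974, -0.061, 0.013, -0.216]
ft_force: [0.2, -0.0, -0.5]
grip_width: -0.0005
```

```bash
python3 st.py wrist:w5 scene:s5
```

```text
t 5.7333 F bin [-0.0, -0.18, -0.48]
lead bin mm [-95.8  48.2 141.3]
to x=10: [  0.5 -95.7  45. ] [0.  0.1 0.2] feed dir in tool [ 0.004 -0.906  0.422]
```

View pics/w5.png

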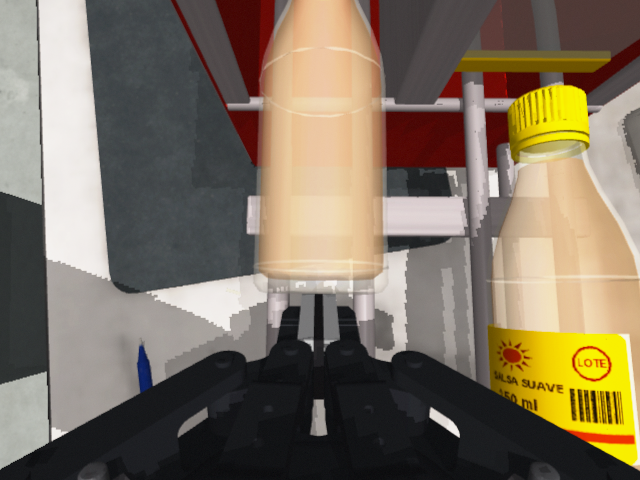

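View pics/s5.png

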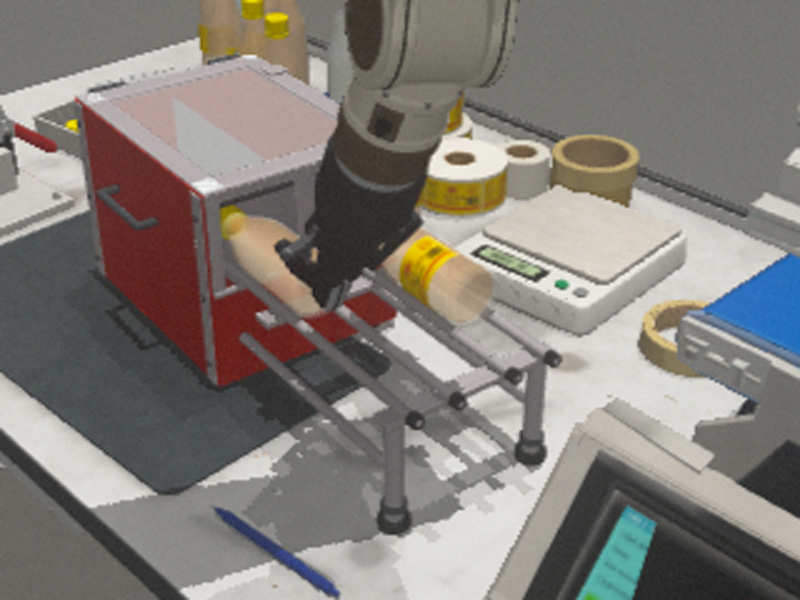

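The bottle's neck has gone through the flap. The base stays at row 290, on the fingertips, and the labelled bottle hasn't moved.

jog_arm(jaw=[1, 1, 1, 1, 1, 1, 1, 1], linear=[[0, -0.0045, 0.0021], [0, -0.009, 0.0042], [0, -0.0135, 0.0063], [0, -0.018, 0.0084], [0, -0.0225, 0.0105], [0, -0.027, 0.0126], [0, -0.0315, 0.0147], [0, -0.036, 0.0168]], delta_rot=[[0, 0, 0], [0, 0, 0], [0, 0, 0], [0, 0, 0], [0, 0, 0], [0, 0, 0], [0, 0, 0], [0, 0, 0]])

```text
clock: 6.5
eef_pos: [0.494, -0.0383, 0.1521]
tool_rot: [0.974, -0.061, 0.013, -0.216]
ft_force: [-0.5, -1.6, -0.0]
grip_width: 0.0001
```

```bash
python3 st.py
```

```text
t 6.5 F bin [-1.65, 0.26, -0.0]
lead bin mm [-56.   48.3 141.3]
to x=10: [  0.5 -59.7  28.2] [0.  0.1 0.2] feed dir in tool [ 0.004 -0.906  0.422]
```

jog_arm(jaw=[1, 1, 1, 1, 1, 1, 1, 1], linear=[[0, -0.0045, 0.0021], [0, -0.009, 0.0042], [0, -0.0135, 0.0063], [0, -0.018, 0.0084], [0, -0.0225, 0.0105], [0, -0.027, 0.0126], [0, -0.0315, 0.0147], [0, -0.036, 0.0168]], delta_rot=[[0, 0, 0], [0, 0, 0], [0, 0, 0], [0, 0, 0], [0, 0, 0], [0, 0, 0], [0, 0, 0], [0, 0, 0]])

```text
clock: 7.17
eef_pos: [0.499, 0.0011, 0.1521]
tool_rot: [0.974, -0.061, 0.013, -0.216]
ft_force: [0.7, -0.5, 0.0]
grip_width: -0.0003
```

```bash
python3 st.py wrist:w6 scene:s6 top:t6
```

```text
t 7.1667 F bin [-0.38, -0.8, 0.0]
lead bin mm [-16.3  48.4 141.3]
to x=10: [  0.4 -23.7  11.4] [0.  0.1 0.2] feed dir in tool [ 0.004 -0.906  0.422]
```

View pics/w6.png

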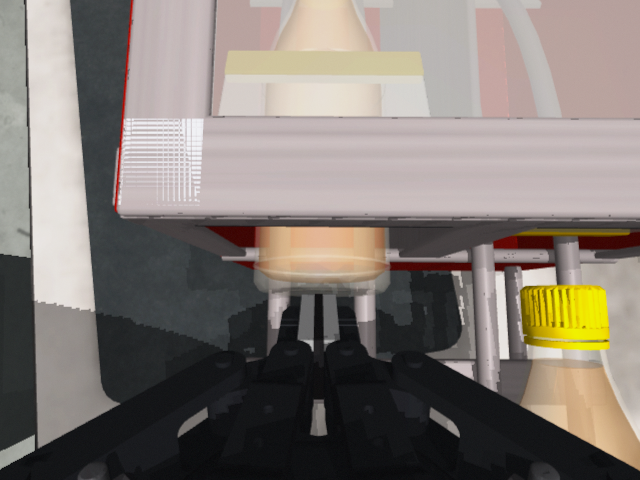

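View pics/s6.png

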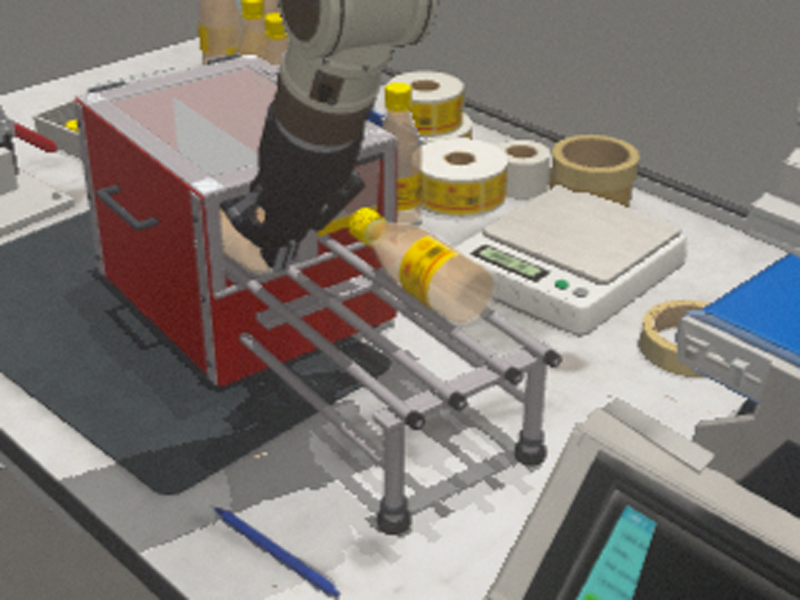

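View pics/t6.png

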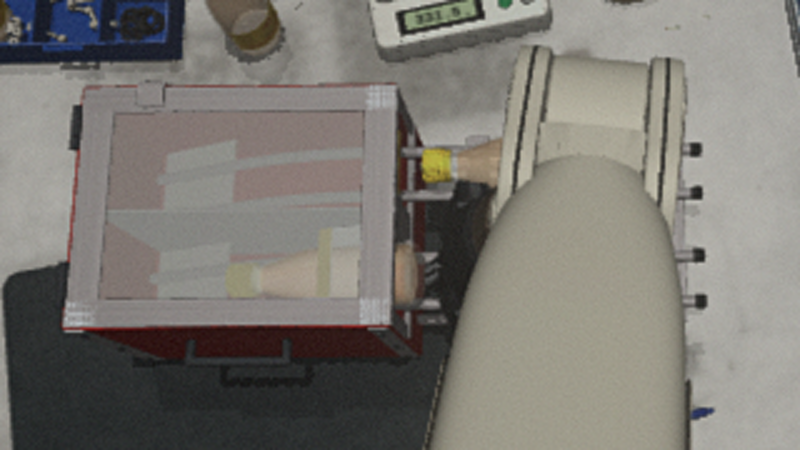

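jog_arm(jaw=[1, 1, 1, 1, 1, 1, 1, 1], linear=[[0, -0.003, 0.0014], [0, -0.006, 0.0028], [0, -0.009, 0.0042], [0, -0.011, 0.0051], [0, -0.013, 0.0061], [0, -0.015, 0.007], [0, -0.017, 0.0079], [0, -0.018, 0.0084]], delta_rot=[[0, 0, 0], [0, 0, 0], [0, 0, 0], [0, 0, 0], [0, 0, 0], [0, 0, 0], [0, 0, 0], [0, 0, 0]])

```text
clock: 7.98
eef_pos: [0.5014, 0.0206, 0.1521]
tool_rot: [0.974, -0.061, 0.013, -0.216]
ft_force: [0.2, 0.4, -0.3]
grip_width: -0.0001
```

```bash
python3 st.py wrist:w7
```

```text
t 7.9833 F bin [0.44, -0.1, -0.34]
lead bin mm [  3.3  48.5 141.3]
to x=10: [ 0.5 -5.9  3.1] [0.  0.1 0.2] feed dir in tool [ 0.004 -0.906  0.422]
```

View pics/w7.png

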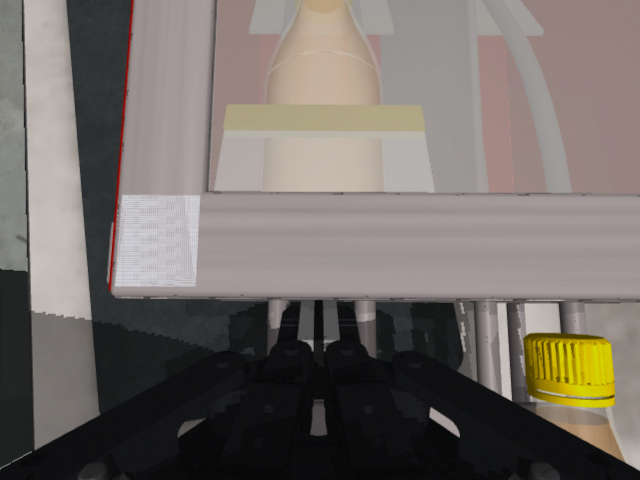

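jog_arm(jaw=[1, 1, 1, 1, 1, 1, 1, 1], linear=[[0, -0.001, 0.0005], [0, -0.002, 0.0009], [0, -0.003, 0.0014], [0, -0.004, 0.0019], [0, -0.005, 0.0023], [0, -0.005, 0.0023], [0, -0.005, 0.0023], [0, -0.005, 0.0023]], delta_rot=[[0, 0, 0], [0, 0, 0], [0, 0, 0], [0, 0, 0], [0, 0, 0], [0, 0, 0], [0, 0, 0], [0, 0, 0]])

```text
clock: 8.7
eef_pos: [0.5021, 0.0257, 0.1521]
tool_rot: [0.974, -0.061, 0.013, -0.216]
ft_force: [0.2, 0.4, -0.9]
grip_width: 0.0004
```

```bash
python3 st.py wrist:w8
```

```text
t 8.7 F bin [0.42, -0.16, -0.95]
lead bin mm [  8.5  48.5 141.3]
to x=10: [ 0.4 -1.2  0.9] [0.  0.1 0.2] feed dir in tool [ 0.004 -0.906  0.422]
```

View pics/w8.png

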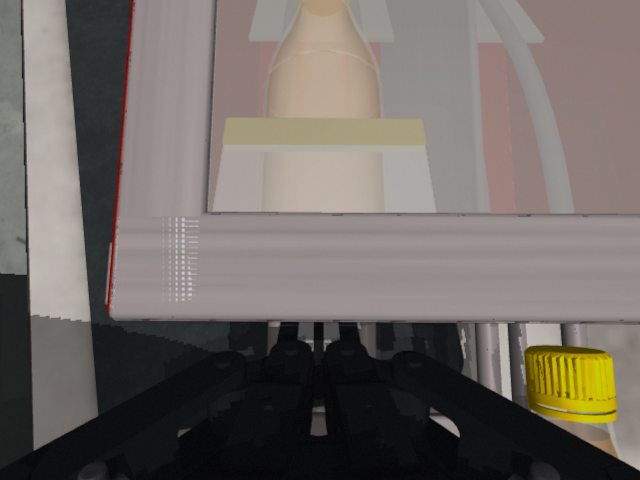

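jog_arm(jaw=[1, 1, 1, 1, 1, 1, 1, 1], linear=[[0, -0.001, 0.0005], [0, -0.002, 0.0009], [0, -0.003, 0.0014], [0, -0.0035, 0.0016], [0, -0.0035, 0.0016], [0, -0.0035, 0.0016], [0, -0.0035, 0.0016], [0, -0.0035, 0.0016]], delta_rot=[[0, 0, 0], [0, 0, 0], [0, 0, 0], [0, 0, 0], [0, 0, 0], [0, 0, 0], [0, 0, 0], [0, 0, 0]])

```text
clock: 9.42
eef_pos: [0.5026, 0.0296, 0.1521]
tool_rot: [0.974, -0.061, 0.013, -0.216]
ft_force: [-0.4, 0.0, 0.2]
grip_width: -0.0001
```

```bash
python3 st.py wrist:w9
```

```text
t 9.4167 F bin [-0.05, 0.42, 0.24]
lead bin mm [ 12.3  48.5 141.3]
to x=10: [ 0.4  2.3 -0.7] [0.  0.1 0.2] feed dir in tool [ 0.004 -0.906  0.422]
```

View pics/w9.png

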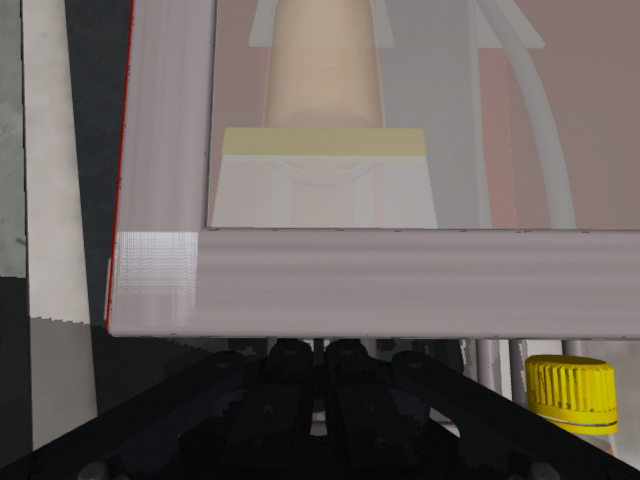

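It has let go: the base (around (322,180)) is now clear of the fingers, inside the bin and sliding. I'll wait one call and look again.

jog_arm(jaw=[1, 1, 1, 1, 1, 1, 1, 1], linear=[[0, 0, 0], [0, 0, 0], [0, 0, 0], [0, 0, 0], [0, 0, 0], [0, 0, 0], [0, 0, 0], [0, 0, 0]], delta_rot=[[0, 0, 0], [0, 0, 0], [0, 0, 0], [0, 0, 0], [0, 0, 0], [0, 0, 0], [0, 0, 0], [0, 0, 0]])

```text
clock: 10.13
eef_pos: [0.5026, 0.0295, 0.1521]
tool_rot: [0.974, -0.061, 0.013, -0.216]
ft_force: [0.1, -0.0, -0.4]
grip_width: -0.0004
```

```bash
python3 st.py wrist:w10
```

```text
t 10.1333 F bin [0.0, -0.06, -0.39]
lead bin mm [ 12.3  48.5 141.3]
to x=10: [ 0.4  2.2 -0.7] [0.  0.1 0.2] feed dir in tool [ 0.004 -0.906  0.422]
```

View pics/w10.png

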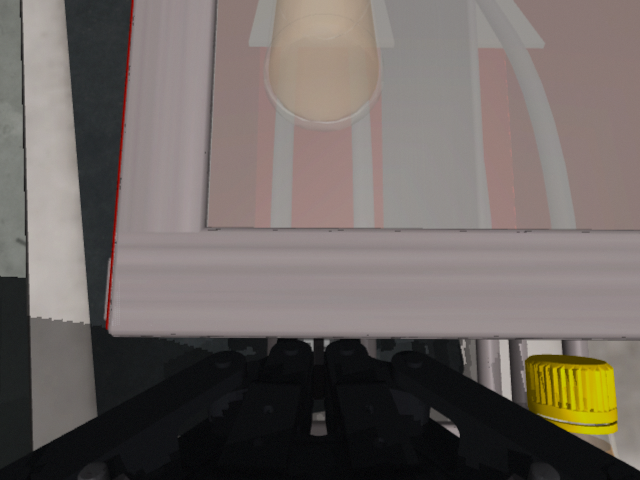

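The bottle is down the slide and the flap has swung back onto the fingertips. Drawing back along the lane now.

jog_arm(jaw=[1, 1, 1, 1, 1, 1, 1, 1], linear=[[0, 0.003, -0.0014], [0, 0.007, -0.0033], [0, 0.011, -0.0051], [0, 0.016, -0.0075], [0, 0.022, -0.0103], [0, 0.03, -0.014], [0, 0.04, -0.0187], [0, 0.05, -0.0233]], delta_rot=[[0, 0, 0], [0, 0, 0], [0, 0, 0], [0, 0, 0], [0, 0, 0], [0, 0, 0], [0, 0, 0], [0, 0, 0]])

```text
clock: 10.85
eef_pos: [0.4955, -0.0263, 0.1521]
tool_rot: [0.974, -0.061, 0.013, -0.216]
ft_force: [-0.1, -0.0, 0.0]
grip_width: -0.0001
```

jog_arm(jaw=[1, 1, 1, 1, 1, 1, 1, 1], linear=[[0, 0.012, -0.0056], [0, 0.026, -0.0121], [0, 0.04, -0.0187], [0, 0.054, -0.0252], [0, 0.066, -0.0308], [0, 0.076, -0.0354], [0, 0.08, -0.0373], [0, 0.08, -0.0373]], delta_rot=[[0, 0, 0], [0, 0, 0], [0, 0, 0], [0, 0, 0], [0, 0, 0], [0, 0, 0], [0, 0, 0], [0, 0, 0]])

```text
clock: 11.52
eef_pos: [0.4845, -0.1141, 0.152]
tool_rot: [0.974, -0.062, 0.014, -0.216]
ft_force: [0.1, -0.1, -0.7]
grip_width: -0.0
```

```bash
python3 st.py wrist:w11 scene:s11 top:t11
```

```text
t 11.5167 F bin [-0.06, -0.07, -0.71]
lead bin mm [-132.5   47.8  141.2]
to x=10: [   0.  -129.    60.4] [0.  0.1 0.1] feed dir in tool [ 0.002 -0.906  0.422]
```

View pics/w11.png

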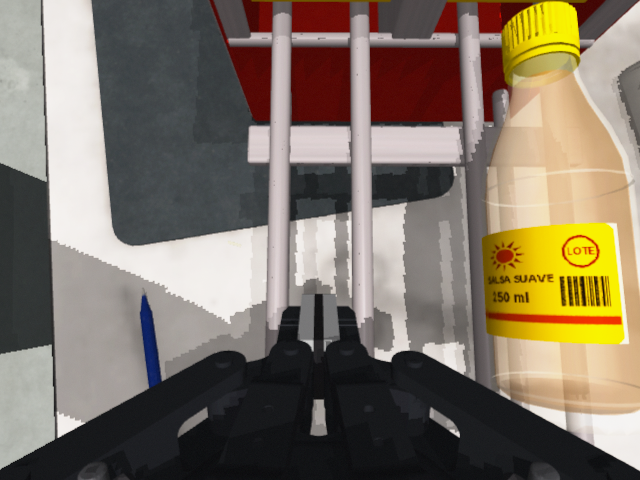

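View pics/s11.png

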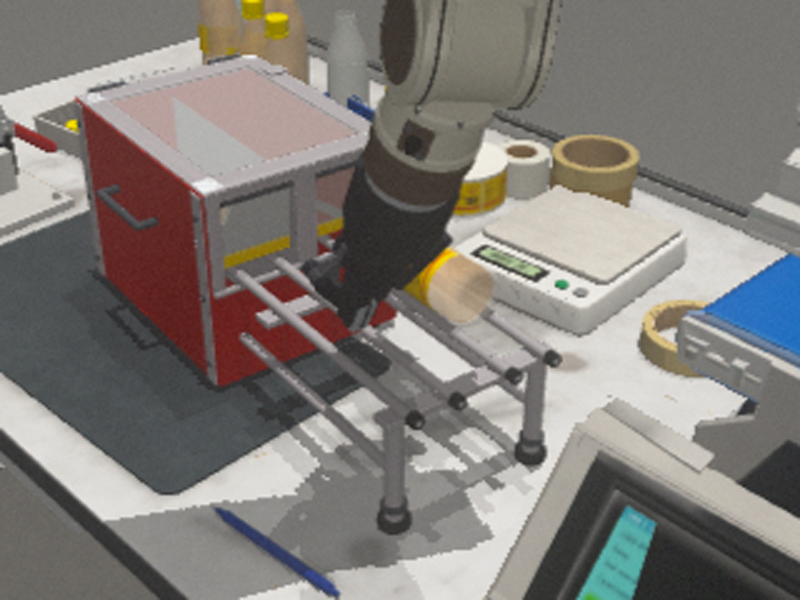

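View pics/t11.png

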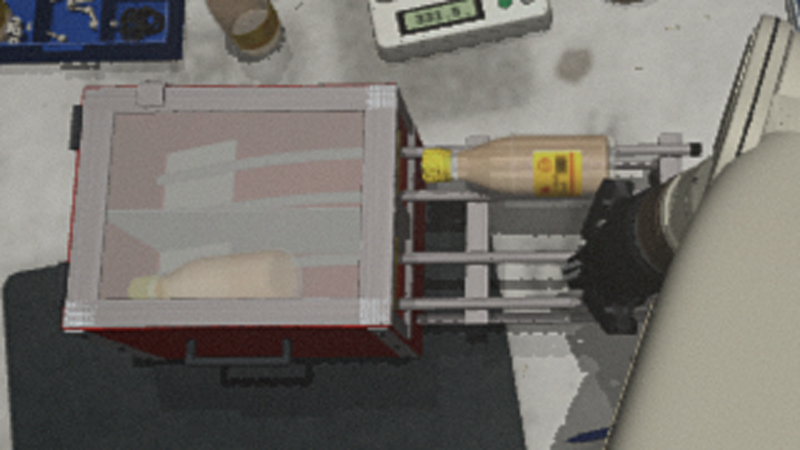

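The bottle lies in the bin (top crop, around (215,275)), and the near flap's yellow edge hangs shut at about (255,250) in the scene crop. The labelled bottle and pen haven't moved. I'll lift clear, let things settle and check once more.

jog_arm(jaw=[1, 1, 1, 1, 1, 1, 1, 1], linear=[[0, 0.003, -0.01], [0, 0.008, -0.025], [0, 0.014, -0.045], [0, 0.02, -0.065], [0, 0.026, -0.085], [0, 0.03, -0.1], [0, 0.03, -0.105], [0, 0.03, -0.105]], delta_rot=[[0, 0, 0], [0, 0, 0], [0, 0, 0], [0, 0, 0], [0, 0, 0], [0, 0, 0], [0, 0, 0], [0, 0, 0]])

```text
clock: 12.33
eef_pos: [0.4763, -0.1839, 0.2357]
tool_rot: [0.975, -0.061, 0.015, -0.215]
ft_force: [0.5, -0.4, 0.2]
grip_width: 0.0002
```

jog_arm(jaw=[1, 1, 1, 1, 1, 1, 1, 1], linear=[[0, 0, 0], [0, 0, 0], [0, 0, 0], [0, 0, 0], [0, 0, 0], [0, 0, 0], [0, 0, 0], [0, 0, 0]], delta_rot=[[0, 0, 0], [0, 0, 0], [0, 0, 0], [0, 0, 0], [0, 0, 0], [0, 0, 0], [0, 0, 0], [0, 0, 0]])

```text
clock: 13.0
eef_pos: [0.4756, -0.1837, 0.2346]
tool_rot: [0.974, -0.061, 0.013, -0.216]
ft_force: [0.7, -0.0, 0.2]
grip_width: -0.0
```

```bash
python3 st.py scene:s12 top:t12; python3 -c "
import cv2,numpy as np
a=cv2.imread('pics/t12.png');b=cv2.imread('pics/s12.png');cv2.imwrite('pics/c12.png',np.vstack([cv2.resize(a,(530,298)),cv2.resize(b[:450],(530,300))]))"
```

```text
t 13.0 F bin [0.09, -0.72, 0.16]
lead bin mm [-202.6   47.7  223.8]
to x=10: [   0.5 -157.7  164.8] [0.  0.1 0.2] feed dir in tool [ 0.004 -0.906  0.422]
```

View pics/c12.png

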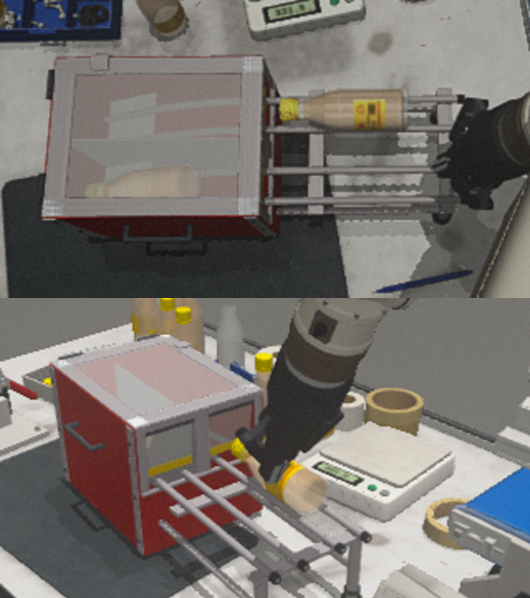

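The bottle is at rest in the bin, the flap is shut, the gripper is in free air and the labelled bottle is in place. Handing in.

```bash
python3 -c "
from workcell import bot
print(bot.job_done())"
```

```text
the job is handed in; nothing more can be done
None
```

The unlabelled bottle, which lay in the near lane, is in the bin and its flap hangs shut again. I pushed it with shut fingertips leaning 25 degrees. It slid off by itself once the tips were about 12 mm past the flap plane, and I then drew the fingers straight back and lifted clear.

- **Last pictures:** at 13.0 s the bottle lies still in the bin, and the labelled bottle and the pen look unmoved.
- **Loose cap:** it was outside the final pictures, so I did not check it again. The arm did not go down to the table near it.
- **Forces:** the wrist readings I took stayed under about 2 N, with no sign of bumping the bin.
- **Disagreement:** bin positions from the lid corners and from the rail ends differed by about 4 mm along the lane. I used the lid corners, and the bottle let go close to where that predicted.

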